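# Draw the sleeve's tray out of the parts rack

## Task

One tray of the parts rack beside the lathe has been left standing partway out: push it fully home. Then hook a fingertip behind the front lip of the tray that holds the tall hollow sleeve and draw that tray out along its rails all the way to its stop, with the sleeve still standing in it, leaving the third tray shut. Pinch and lift nothing, do not touch the parts in the trays, leave everything else on the bench where it is, and finish clear of it all.

Things in the scene. Friction and masses are not known exactly. Their poses are not given: they have to be found in the camera images.
- trayA (a joint): Travel of the tray left standing 50 to 80 mm out at the start; a flat solid disc (40 mm across, 18 mm high) lies in it. In m: 0 = fully home at its inner stop, 0.11 = fully out at its stop, towards the robot. About 2 N of friction, stays where left, hard stops. The three trays look alike and lie side by side, 112 mm apart, in varying order.
- frontA (a point): Outer face of that tray's upright front wall: grey sheet 104 mm wide, 6 mm thick, 44 mm high. Origin: middle of its top edge, on the outer face, 58 mm above the bench. x points into the rack along the rails (the tray comes out along -x), y along the wall, z up. Moves with the tray.
- lipA (a point): Inner face of the same wall (12 mm thick in all), the lip to hook: steel, 96 mm wide. Origin: middle of its top edge, on the inner face; axes as the front's. Behind it (+x) an open pocket 61 mm long, 88 mm wide, its floor 38 mm below the lip's top, side walls 18 mm lower than the lip; then a divider 14 mm high and the part's bay, 119 mm long.
- trayB (a joint): Travel of the tray that holds the tall hollow sleeve; nearly shut (0 to 6 mm) at the start. In m: 0 = fully home at its inner stop, 0.11 = fully out at its stop, towards the robot. About 2 N of friction, stays where left, hard stops. The three trays look alike and lie side by side, 112 mm apart, in varying order.
- frontB (a point): Outer face of that tray's upright front wall: grey sheet 104 mm wide, 6 mm thick, 44 mm high. Origin: middle of its top edge, on the outer face, 58 mm above the bench. x points into the rack along the rails (the tray comes out along -x), y along the wall, z up. Moves with the tray.
- lipB (a point): Inner face of the same wall (12 mm thick in all), the lip to hook: steel, 96 mm wide. Origin: middle of its top edge, on the inner face; axes as the front's. Behind it (+x) an open pocket 61 mm long, 88 mm wide, its floor 38 mm below the lip's top, side walls 18 mm lower than the lip; then a divider 14 mm high and the part's bay, 119 mm long.
- trayC (a joint): Travel of the third tray, shut at the start (to stay shut); a flanged plug (50 mm flange, 40 mm high) stands in it. In m: 0 = fully home at its inner stop, 0.11 = fully out at its stop, towards the robot. About 2 N of friction, stays where left, hard stops. The three trays look alike and lie side by side, 112 mm apart, in varying order.
- frontC (a point): Outer face of that tray's upright front wall: grey sheet 104 mm wide, 6 mm thick, 44 mm high. Origin: middle of its top edge, on the outer face, 58 mm above the bench. x points into the rack along the rails (the tray comes out along -x), y along the wall, z up. Moves with the tray.
- lipC (a point): Inner face of the same wall (12 mm thick in all), the lip to hook: steel, 96 mm wide. Origin: middle of its top edge, on the inner face; axes as the front's. Behind it (+x) an open pocket 61 mm long, 88 mm wide, its floor 38 mm below the lip's top, side walls 18 mm lower than the lip; then a divider 14 mm high and the part's bay, 119 mm long.
- sleeve: Loose hollow aluminium sleeve standing upright on tray B's floor in the bay behind the pocket: 54 mm across, 38 mm bore, 65 mm high, about 0.2 kg. Origin: centre of its underside; z is its axis.
- sleeve_mid (a point): Centre of the sleeve, half-way up. At the start 105 to 145 mm behind the lip's inner face.
- disc: Loose flat aluminium disc in tray A's bay, 40 mm across, 18 mm high. Origin: centre of its underside.
- plug: Loose flanged aluminium plug in tray C's bay: flange 50 mm across and 10 mm high, stem 28 mm across, 40 mm high in all. Origin: centre of its underside.
- oiler: Small white oil bottle, 36 mm across, 70 mm high, standing on the bench about 85 mm in front of the closed tray C; bystander. Origin: centre of underside.
- gauge: Steel plug gauge, 55 mm high, 22 mm head, standing upright on the bench close to the left side of the rack; bystander. Origin: underside.
- screwdriver: Screwdriver lying to the right of the rack; bystander.
- spanner: Spanner lying to the left of the rack; bystander.
- caliper: Steel caliper, 200 mm long, lying to the left of the rack; bystander.
- vblock: Dark steel V-block, 50 mm long, to the right of the rack; bystander.
- barstub: Aluminium bar stub, 30 mm across, 50 mm high, standing to the right; bystander.
Things that resemble listed ones, but are neither listed nor needed, are in the scene too. What is shaped like the sleeve but blue or orange is not meant.

How it is judged (in metres and radians):
On the way, in this order (a step that is already met when the one before it is completed fails the run):
1. the tray left out is pushed fully home (within 8 mm) while the sleeve's tray is still in (value of joint trayA below 0.008 m and value of joint trayB below 0.02 m), for 0.2 s.
2. the sleeve's tray is on its way out with a finger pulling on the inner face of its lip (value of joint trayB between 0.025 and 0.09 m and contact force between the fingers and trayB_c6 above 0.5 N), for 0.05 s.
3. the sleeve's tray is out to its stop (100 of 110 mm or more) (value of joint trayB above 0.1 m), for 0.2 s.
At the end, for the whole second after the job is handed in: The tray that was left out is home (within 8 mm), the sleeve's tray is out by at least 100 mm of its 110 mm and at rest, the third tray is home (within 8 mm), and the sleeve stands upright and at rest in the bay of its tray (value of joint each of trayA, trayC below 0.008 m and value of joint trayB above 0.1 m and velocity of joint trayB between -0.01 and 0.01 m/s and x of sleeve_mid in the frame of lipB between 0.06 and 0.19 m and y of sleeve_mid in the frame of lipB between -0.05 and 0.05 m and angle between sleeve's own z axis and vertical below 0.1 rad and linear speed of sleeve below 0.02 m/s); the robot touches nothing.
It fails at once if the robot touches a part in the trays (contact force between any of the fingers, the arm and sleeve above 0.5 N or contact force between any of the fingers, the arm and disc above 0.5 N or contact force between any of the fingers, the arm and plug above 0.5 N).
It fails at once if a tray's front is pinched: fingers press on its outer and its inner face at once ((contact force between the fingers and trayA_c5 above 2 N and contact force between the fingers and trayA_c6 above 2 N) or (contact force between the fingers and trayB_c5 above 2 N and contact force between the fingers and trayB_c6 above 2 N) or (contact force between the fingers and trayC_c5 above 2 N and contact force between the fingers and trayC_c6 above 2 N)).
It fails at once if the sleeve, disc or plug tips over (more than about 30 degrees) or is lifted (some 30 mm) (angle between any of sleeve, disc, plug's own z axis and vertical above 0.5 rad or height (world z) of any of sleeve, disc, plug above 0.05 m).
It fails at once if the third tray is pulled out by more than 20 mm (value of joint trayC above 0.02 m).
It fails at once if a bystander is moved by more than 20 mm (distance of any of oiler, gauge, screwdriver, spanner, caliper, vblock, barstub from where it was at the start of the episode above 0.02 m).
It also fails if it takes over 45 s, if anything falls off the work surface, if the arm or the gripper's body presses on something with over 40 N, if the wrist force passes 120 N, or if a joint passes its speed limit or range.

## Robot

A 6-joint arm with a two-finger parallel gripper is mounted at the origin on the work surface. World frame = base frame: x ahead of the robot, y to its left, z up, the work surface at z = 0. Lengths are in mm, angles in rad, forces in N, time in s.
With the tool pointing down it reaches from about 400 to 925 mm from the base axis. Payload 12.5 kg.
Tool frame: the origin (TCP) lies between the finger pads; the fingertips stand 11 mm ahead of it and the grasp point (between the pads) lies 8 mm behind it; y points along the fingers, x is the direction in which the jaws open and shut, and the axes are right-handed (so a half turn about y gives the same grasp; the last joint's range is limited). The gripper opens to 95 mm and grips with 3 to 60 N. Pads are 20 mm wide; open, the fingers measure 119 mm over their backs; the gripper's body (75 mm by 180 mm) begins 59 mm behind the grasp point.
Start: joints at [1.24, 0.491, 1.559, -0, 1.092, -0.106], TCP at [139.301, 609.295, 225.661] pointing down, gripper open.
Joint ranges: [-3.1, 3.1], [-0.84, 2.19], [0.05, 2.79], [-1.13, 4.28], [0.06, 2.93], [-2.69, 2.69]. Speed limits (rad/s): [2.22, 2.22, 2.79, 3.14, 3.14, 3.14].

## Interface

Orientations are given as [roll, pitch, yaw] about the fixed x, y, z axes, in that order (R = Rz(yaw) Ry(pitch) Rx(roll)).
In Python, from cell import env gives the robot as it stands.
- The arm moves only by the tool jog_arm, never from a script. Its argument "series" is a list of rows, each an object of numbers: "dx", "dy", "dz": the shift along the world's x, y, z in m; "rx", "ry", "rz": the turn, a rotation vector about the world's x, y, z in degrees; "gripper": the opening, from 0 (shut) to 1 (fully open). A call has 1 to 12 rows; each row shifts and turns the commanded pose from where the row before left it; what a row does not reach is not made up. A row lasts 1/10 s, in which the tool goes at most 50 mm and 8.59 degrees, less where a joint would pass 70% of its speed; a pose out of reach is approached as far as the arm can. A call is refused whole if a number of a shift passes 0.05 or a number of a turn 8.59, either way. A call with a gripper value outside its range is refused whole. The fingers move at their own pace and stop on an object; the grip force is fixed at half the most. Time passes only in rows, so rows that do not move let the fingers close. It gives the time, the measured TCP pose, the force and the opening at its end, in the units of the state.
- env.state(): the state, without advancing time (a new reading comes with each control period).
- env.read_camera(name): name is "scene" or "top" or "wrist"; returns the picture (420x560x3 uint8, red, green, blue); there is no depth.
- env.camera_info(name): a dict with "camera_matrix" (3x3 intrinsics, pixels), "k1" (the pictures are not rectified: a ray, as slopes to the right and down, at radius r is drawn at 1 + k1 r^2 times it, then the intrinsics apply), "R" (3x3) and "t" (3): a world point X has camera coordinates R X + t; the wrist camera has in their place "mount" (4x4, takes a point from camera to tool coordinates, whose origin is the TCP and whose axes are the tool frame's). Camera axes: x right, y down, z forward; pixel columns grow to the right and rows downward; lengths in mm; the calibration is good to about 2 mm. A picture is of the moment at which its call begins: read the wrist's pose just before it. camera_info takes no time and is no camera call.
- env.job_done(): hands the job in, once; it reports no verdict.
The state is a dict: "t": time; "joints": joint angles; "qvel": joint speeds; "tau": joint torques, N m; "eef_pos": TCP position; "tcp_rot": TCP orientation; "ft_force": force on the tool from outside, world axes, zero at the start; "moment": the same for the moment, N m; "opening": opening from 0.0 (shut) to 1.0 (fully open).
Only numpy, scipy, OpenCV 4.12 (cv2) and the standard library are available. Lean on these libraries where they do the work, as an engineer would, in place of code of your own. Each camera call takes 0.05 s, during which the arm holds its last target.

## Working session

There is one attempt and no reset: what is moved stays moved. The work goes in short steps, Python scripts to look and compute and a tool call to move; the robot and the scene stay as the last step left them, time stands still between calls to the robot, and variables do not carry over. Pictures are saved under pics/ and viewed, and the job is handed in when it is done.

Besides the shell and the picture viewer there is one more tool, called after "Request:" by a JSON object that holds its "api" and its "payload", one argument or row to a line. jog_arm: Moves the arm, as the interface text tells. Its arguments: {"type":"object","properties":{"series":{"type":"array"}},"required":["series"]}

```bash
ls; mkdir -p pics; python3 - <<'E'
from cell import env
import cv2, numpy as np
np.set_printoptions(precision=4,suppress=True)
s=env.state(); print(s)
for n in ("scene","top","wrist"):
    print(n,env.camera_info(n))
    im=env.read_camera(n); cv2.imwrite(f"pics/{n}0.png",im[:,:,::-1])
E
```

```text
pics
{'t': 0.0, 'joints': array([ 1.2404,  0.4916,  1.5594, -0.    ,  1.0917, -0.1056]), 'qvel': array([-0.0001, -0.0009, -0.0002,  0.0007,  0.001 , -0.0017]), 'tau': array([ -0.0005, -61.2648, -25.8185,   0.0692,   0.0483,  -0.0001]), 'eef_pos': array([139.2257, 609.0713, 225.0478]), 'tcp_rot': array([-1.5707,  0.0011,  1.346 ]), 'ft_force': array([-0.3514,  0.2491,  0.6631]), 'moment': array([ 0.0085, -0.0085,  0.0177]), 'opening': 1.0003950297706172}
scene {'camera_matrix': array([[401.2133,   0.    , 283.3672],
       [  0.    , 401.2133, 211.2514],
       [  0.    ,   0.    ,   1.    ]]), 'k1': -0.08088891080479903, 'R': array([[ 0.4167,  0.909 ,  0.0013],
       [ 0.6655, -0.3041, -0.6816],
       [-0.6192,  0.2849, -0.7317]]), 't': array([-237.9178, -308.9985, 1437.4225])}
top {'camera_matrix': array([[417.634 ,   0.    , 281.526 ],
       [  0.    , 417.634 , 213.7991],
       [  0.    ,   0.    ,   1.    ]]), 'k1': -0.10364283943986535, 'R': array([[-0.0117, -0.9997, -0.0236],
       [-0.9807,  0.0161, -0.1949],
       [ 0.1953,  0.0208, -0.9805]]), 't': array([  35.9792,  564.4531, 1228.7934])}
wrist {'camera_matrix': array([[353.0487,   0.    , 284.3146],
       [  0.    , 353.0487, 211.4183],
       [  0.    ,   0.    ,   1.    ]]), 'k1': -0.06426817369474895, 'mount': array([[   1.    ,   -0.0009,   -0.0001,   -0.4924],
       [  -0.0001,   -0.2422,    0.9702, -159.0952],
       [  -0.0009,   -0.9702,   -0.2422,   67.4403],
       [   0.    ,    0.    ,    0.    ,    1.    ]])}
```

View pics/scene0.png

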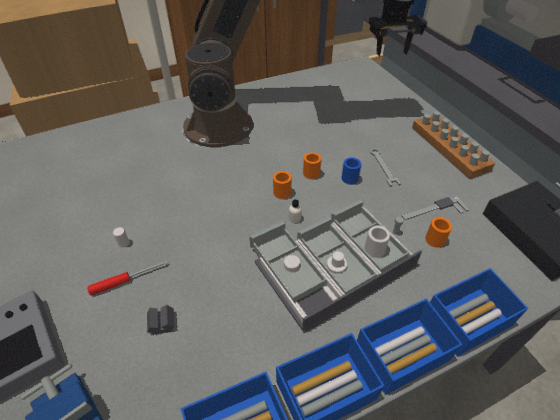

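View pics/top0.png

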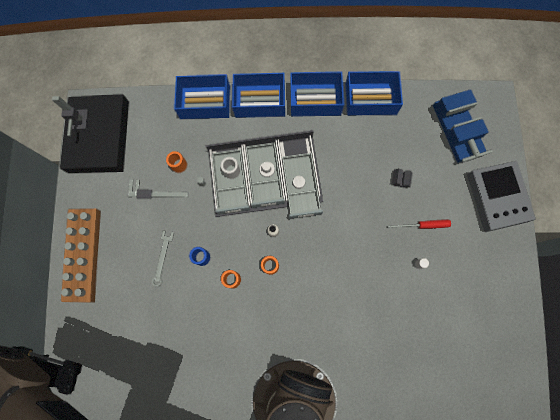

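View pics/wrist0.png

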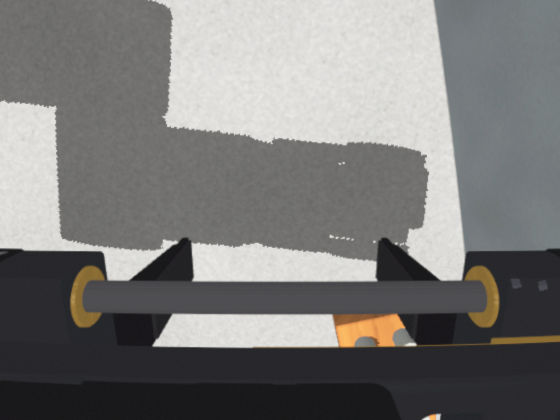

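The top view shows three trays: the sleeve at the left (px 229,168), the plug in the middle (266,169), and the disc in the right-hand tray (298,182), which stands out. The oiler is at (272,230), in front of the middle tray. I'll zoom in to measure.

```bash
python3 - <<'E'
import cv2
t=cv2.imread("pics/top0.png")[120:245,180:340]; cv2.imwrite("pics/topz.png",cv2.resize(t,None,fx=4.8,fy=4.8,interpolation=cv2.INTER_CUBIC))
t=cv2.imread("pics/scene0.png")[185:325,235:435]; cv2.imwrite("pics/scenez.png",cv2.resize(t,None,fx=4,fy=4,interpolation=cv2.INTER_CUBIC))
E
```

```text
(no output)
```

View pics/topz.png

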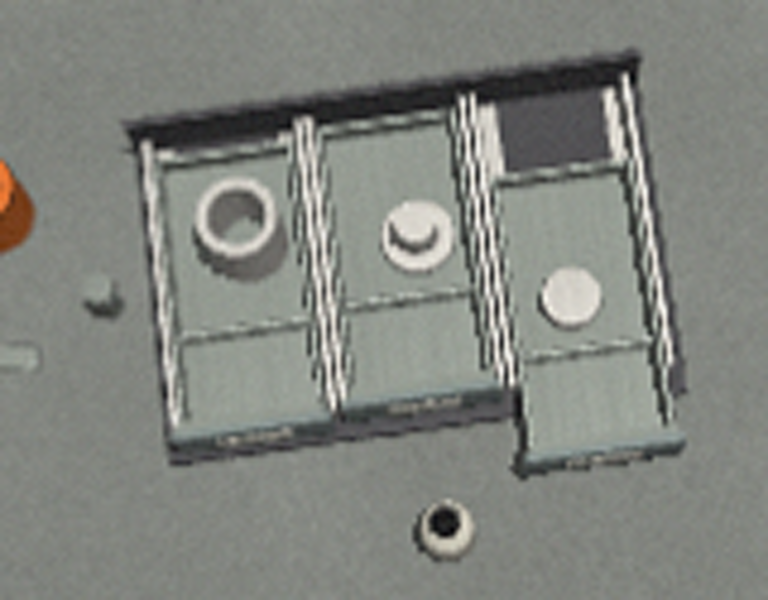

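View pics/scenez.png

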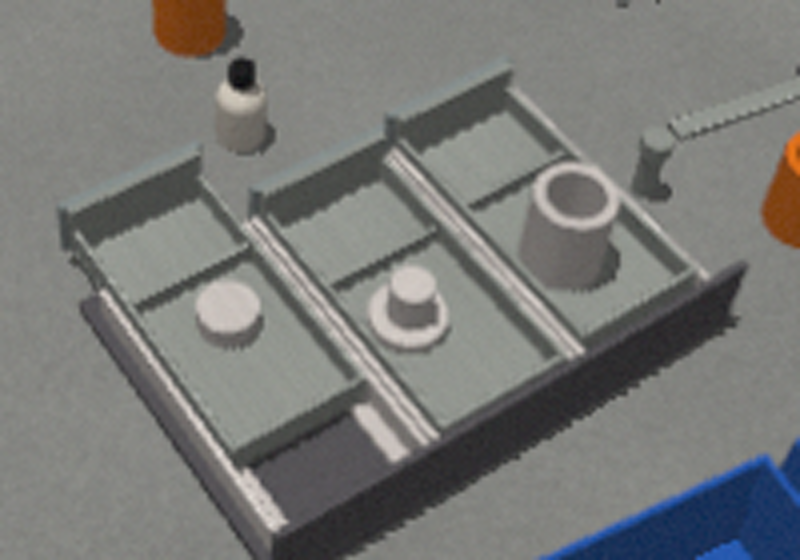

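```bash
cat > h.py <<'E'
from cell import env
import numpy as np, cv2
from scipy.spatial.transform import Rotation as Ro
np.set_printoptions(precision=1,suppress=True)
def cam(n,st=None):
    c=env.camera_info(n)
    if n=="wrist":
        M=np.array(c["mount"]); Rt=Ro.from_euler("xyz",st["tcp_rot"]).as_matrix()
        Rcw=Rt@M[:3,:3]; o=Rt@M[:3,3]+st["eef_pos"]
        R=Rcw.T; t=-R@o
    else: R,t=c["R"],c["t"]
    return c["camera_matrix"],c["k1"],R,t
def D(k1): return np.array([k1,0,0,0,0.])
def ray(c,p):
    K,k,R,t=c; u=cv2.undistortPoints(np.array([[p]],float),K,D(k))[0,0]
    d=R.T@np.array([u[0],u[1],1]); return -R.T@t,d/np.linalg.norm(d)
def onz(c,p,z):
    o,d=ray(c,p); return o+d*(z-o[2])/d[2]
def tri(c1,p1,c2,p2):
    A=np.zeros((3,3));b=np.zeros(3);L=[]
    for c,p in((c1,p1),(c2,p2)):
        o,d=ray(c,p);P=np.eye(3)-np.outer(d,d);A+=P;b+=P@o;L.append((o,P))
    x=np.linalg.solve(A,b); return x,[np.linalg.norm(P@(x-o)) for o,P in L]
def proj(c,X):
    K,k,R,t=c; return cv2.projectPoints(np.array([X],float).reshape(-1,1,3),cv2.Rodrigues(R)[0],t,K,D(k))[0].reshape(-1,2)
E
python3 - <<'E'
from h import *
T=cam("top");S=cam("scene")
tz=lambda x,y:(180+x/4.8,120+y/4.8); sz=lambda x,y:(235+x/4,185+y/4)
pts={"A_R":((685,435),(62,208)),"A_L":((520,462),(200,150)),"C_L":((342,410),(388,122+12)),"C_R":((505,388),(257,190)),"B_L":((168,435),(510,65)),"B_R":((330,410),(388,122)),
"sleeve top":((236,208),(577,187)),"disc":((570,292),(228,300)),"oilertop":((443,520),(241,70)),"gauge":((100,283),(655,138))}
for k,(a,b) in pts.items():
    x,e=tri(T,tz(*a),S,sz(*b)); print(k,x,np.array(e),"z58:",onz(T,tz(*a),58)[:2],onz(S,sz(*b),58)[:2])
E
```

```text
A_R [574.1 -96.2  54.1] [2.9 2.9] z58: [572.4 -98.6] [578.  -94.4]
A_L [559.4   8.5  45.3] [1.3 1.3] z58: [556.5   7.2] [570.   5.]
C_L [597.3 126.4  44.3] [4.1 4.1] z58: [592.5 121.3] [608.6 123.3]
C_R [608.9  21.3  50.9] [5.5 5.5] z58: [605.2  16.2] [615.8  23.8]
B_L [580.3 236.4  48.3] [0.8 0.8] z58: [577.9 233.9] [588.  230.8]
B_R [594.4 130.7  51.9] [1.1 1.1] z58: [592.6 129.1] [599.3 128.5]
sleeve top [719.9 188.3  91.5] [1.6 1.6] z58: [730.2 192. ] [699.1 211.3]
disc [674.  -25.8  40.6] [1.7 1.7] z58: [668.5 -27. ] [685.8 -29.9]
oilertop [519.4  57.6  62.7] [1.2 1.2] z58: [519.7  56.7] [515.7  60.9]
gauge [682.6 283.4  54.3] [1.5 1.5] z58: [680.7 281.2] [685.3 282.3]
```

Request:
{"api": "jog_arm", "payload": {
  "series": [
    {"dx": 0.03, "dy": -0.023, "rz": -8, "gripper": 0},
    {"dx": 0.03, "dy": -0.023, "rz": -8, "gripper": 0},
    {"dx": 0.03, "dy": -0.023, "rz": -8, "gripper": 0},
    {"dx": 0.03, "dy": -0.023, "rz": -8, "gripper": 0},
    {"dx": 0.03, "dy": -0.023, "rz": -8, "gripper": 0},
    {"dx": 0.03, "dy": -0.023, "rz": -8, "gripper": 0},
    {"dx": 0.03, "dy": -0.023, "rz": -8, "gripper": 0},
    {"dx": 0.022, "dy": -0.033, "rz": -8, "gripper": 0},
    {"dx": 0.022, "dy": -0.033, "rz": -8, "gripper": 0},
    {"dx": 0.022, "dy": -0.033, "rz": -8, "gripper": 0},
    {"dx": 0.022, "dy": -0.033, "rz": -8, "gripper": 0},
    {"dx": 0.022, "dy": -0.033, "rz": -8, "gripper": 0}
  ]
}}

```text
$.series[0]: bad value
```

Request:
{"api": "jog_arm", "payload": {
  "series": [
    {"dx": 0.022, "dy": -0.033, "rz": -8, "gripper": 0},
    {"dy": -0.041, "rz": -8, "gripper": 0},
    {"dy": -0.041, "rz": -8, "gripper": 0},
    {"dy": -0.041, "rz": -8, "gripper": 0},
    {"dy": -0.041, "rz": -8, "gripper": 0},
    {"dy": -0.041, "rz": -8, "gripper": 0},
    {"dy": -0.041, "rz": -8, "gripper": 0},
    {"dy": -0.041, "rz": -8, "gripper": 0},
    {"gripper": 0},
    {"gripper": 0}
  ]
}}

```text
$.series[0]: bad value
```

```bash
python3 - <<'E'
from h import *
import json
s=env.state(); print(s); im=env.read_camera("wrist"); cv2.imwrite("pics/w1.png",im[:,:,::-1])
np.savez("w1.npz",eef_pos=s["eef_pos"],tcp_rot=s["tcp_rot"])
E
```

```text
{'t': 0.15, 'joints': array([ 1.2,  0.5,  1.6, -0. ,  1.1, -0.1]), 'qvel': array([-0., -0., -0., -0., -0., -0.]), 'tau': array([  0. , -61.3, -25.8,   0.1,   0. ,  -0. ]), 'eef_pos': array([139.2, 609.1, 225.2]), 'tcp_rot': array([-1.6,  0. ,  1.3]), 'ft_force': array([ 0.2, -0.1, -0.6]), 'moment': array([-0.,  0.,  0.]), 'opening': 0.9995904004505709}
```

View pics/w1.png

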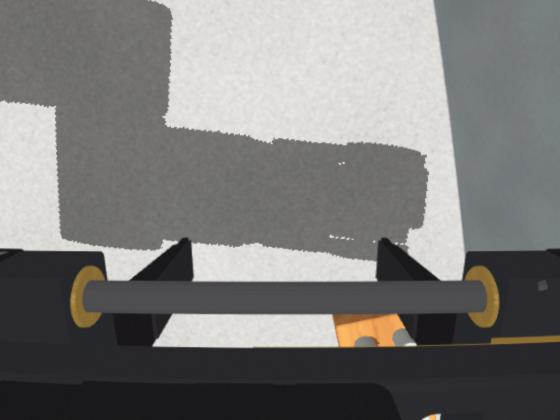

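Both calls were refused and the arm has not moved; the rows may need every field. I'll test that with one row.

Request:
{"api": "jog_arm", "payload": {
  "series": [
    {"dx": 0.03, "dy": -0.023, "dz": 0.0, "rx": 0.0, "ry": 0.0, "rz": -8.0, "gripper": 0.0}
  ]
}}

```text
t: 0.3
eef_pos: [167.5, 587.4, 225.2]
tcp_rot: [-1.57, -0.0, 1.209]
ft_force: [1.4, -0.0, -0.1]
opening: 0.96
```

Request:
{"api": "jog_arm", "payload": {
  "series": [
    {"dx": 0.03, "dy": -0.023, "dz": 0, "rx": 0, "ry": 0, "rz": -8, "gripper": 0},
    {"dx": 0.03, "dy": -0.023, "dz": 0, "rx": 0, "ry": 0, "rz": -8, "gripper": 0},
    {"dx": 0.03, "dy": -0.023, "dz": 0, "rx": 0, "ry": 0, "rz": -8, "gripper": 0},
    {"dx": 0.03, "dy": -0.023, "dz": 0, "rx": 0, "ry": 0, "rz": -8, "gripper": 0},
    {"dx": 0.03, "dy": -0.023, "dz": 0, "rx": 0, "ry": 0, "rz": -8, "gripper": 0},
    {"dx": 0.03, "dy": -0.023, "dz": 0, "rx": 0, "ry": 0, "rz": -8, "gripper": 0},
    {"dx": 0.022, "dy": -0.033, "dz": 0, "rx": 0, "ry": 0, "rz": -8, "gripper": 0},
    {"dx": 0.022, "dy": -0.033, "dz": 0, "rx": 0, "ry": 0, "rz": -8, "gripper": 0},
    {"dx": 0.022, "dy": -0.033, "dz": 0, "rx": 0, "ry": 0, "rz": -8, "gripper": 0},
    {"dx": 0.022, "dy": -0.033, "dz": 0, "rx": 0, "ry": 0, "rz": -8, "gripper": 0},
    {"dx": 0.022, "dy": -0.033, "dz": 0, "rx": 0, "ry": 0, "rz": -8, "gripper": 0},
    {"dx": 0.022, "dy": -0.033, "dz": 0, "rx": 0, "ry": 0, "rz": -8, "gripper": 0}
  ]
}}

```text
t: 1.5
eef_pos: [482.0, 248.8, 225.7]
tcp_rot: [-1.571, -0.0, -0.475]
ft_force: [0.2, 1.1, 0.4]
opening: 0.014
```

Request:
{"api": "jog_arm", "payload": {
  "series": [
    {"dx": 0, "dy": -0.041, "dz": 0, "rx": 0, "ry": 0, "rz": -8, "gripper": 0},
    {"dx": 0, "dy": -0.041, "dz": 0, "rx": 0, "ry": 0, "rz": -8, "gripper": 0},
    {"dx": 0, "dy": -0.041, "dz": 0, "rx": 0, "ry": 0, "rz": -8, "gripper": 0},
    {"dx": 0, "dy": -0.041, "dz": 0, "rx": 0, "ry": 0, "rz": -8, "gripper": 0},
    {"dx": 0, "dy": -0.041, "dz": 0, "rx": 0, "ry": 0, "rz": -8, "gripper": 0},
    {"dx": 0, "dy": -0.041, "dz": 0, "rx": 0, "ry": 0, "rz": -8, "gripper": 0},
    {"dx": 0, "dy": -0.041, "dz": 0, "rx": 0, "ry": 0, "rz": -8, "gripper": 0},
    {"dx": 0, "dy": 0, "dz": 0, "rx": 0, "ry": 0, "rz": 0, "gripper": 0},
    {"dx": 0, "dy": 0, "dz": 0, "rx": 0, "ry": 0, "rz": 0, "gripper": 0}
  ]
}}

```text
t: 2.4
eef_pos: [481.2, -37.3, 225.6]
tcp_rot: [-1.571, 0.0, -1.447]
ft_force: [0.9, 0.6, 0.0]
opening: 0.002
```

```bash
python3 - <<'E'
from h import *
s=env.state(); print(s["t"],s["eef_pos"],s["tcp_rot"]*57.3); im=env.read_camera("wrist"); cv2.imwrite("pics/w1.png",im[:,:,::-1])
np.savez("w1.npz",eef_pos=s["eef_pos"],tcp_rot=s["tcp_rot"])
E
```

```text
2.4 [481.2 -37.3 225.6] [-90.    0.  -82.9]
```

View pics/w1.png

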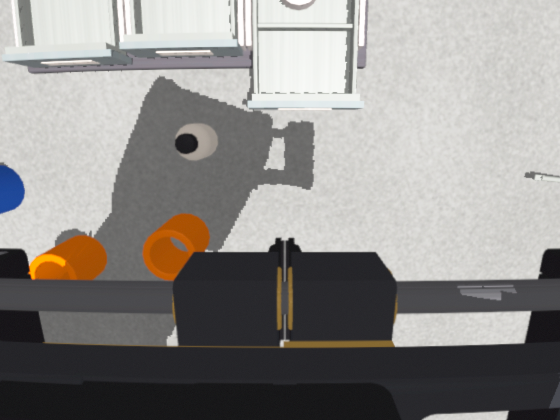

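```bash
python3 - <<'E'
import cv2
t=cv2.imread("pics/w1.png")[10:125,0:380]; cv2.imwrite("pics/w1z.png",cv2.resize(t[:,0:190],None,fx=4.2,fy=4.2,interpolation=cv2.INTER_CUBIC))
cv2.imwrite("pics/w1y.png",cv2.resize(t[:,190:],None,fx=4.2,fy=4.2,interpolation=cv2.INTER_CUBIC))
E
```

```text
(no output)
```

View pics/w1z.png

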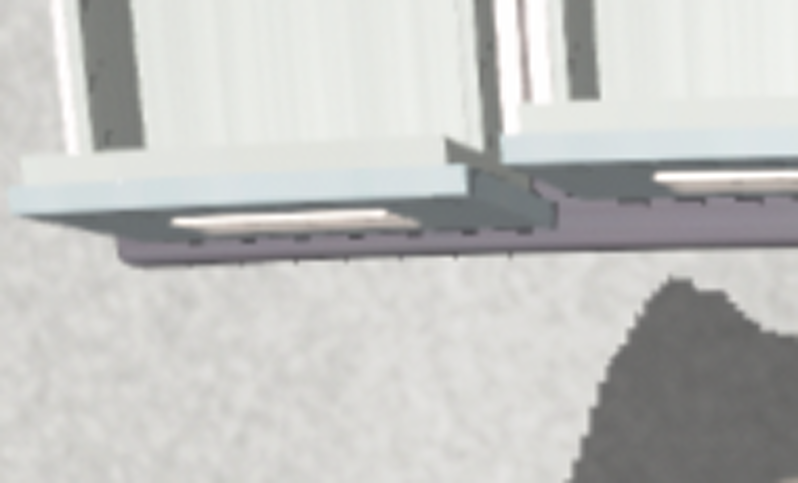

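View pics/w1y.png

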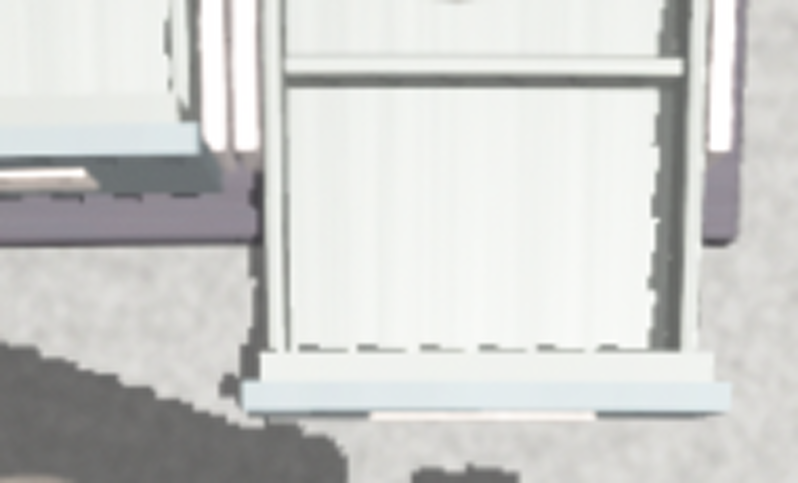

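The wrist picture shows tray A's outer top edge at about (248,108) to (364,108), tray C's at (120,48) to (238,47), and tray B's at (2,60) to (111,56). I'll turn these into positions and check the height against the top camera.

```bash
python3 - <<'E'
from h import *
d=np.load("w1.npz");W=cam("wrist",d);T=cam("top");S=cam("scene")
a=lambda x,y:(x/4.2,10+y/4.2); b=lambda x,y:(190+x/4.2,10+y/4.2)
tz=lambda x,y:(180+x/4.8,120+y/4.8); sz=lambda x,y:(235+x/4,185+y/4)
P={"A_L":(b(243,411),tz(520,462),sz(200,150)),"A_R":(b(730,411),tz(685,435),sz(62,208)),"C_L":(a(503,160),tz(342,410),sz(388,134)),"C_R":(b(200,155),tz(505,388),sz(257,190)),
"B_L":(a(10,212),tz(168,435),sz(510,65)),"B_R":(a(468,195),tz(330,410),sz(388,122))}
Q={}
for k,(w,t,s) in P.items():
    Q[k]=onz(W,w,58); print(k,Q[k],"tri W-S",tri(W,w,S,s)[0],"W-T",tri(W,w,T,t)[0])
for k in "ACB":
    l,r=Q[k+"_L"],Q[k+"_R"]; v=l-r; print(k,(l+r)/2,np.linalg.norm(v),"yaw",np.degrees(np.arctan2(-v[0],v[1])))
print("oiler top",onz(W,(187,143),70),"scene",onz(S,sz(241,62),70))
E
```

```text
A_L [558.3   4.6  58. ] tri W-S [559.3   7.8  45.2] W-T [559.1   6.7  42.5]
A_R [571.2 -98.4  58. ] tri W-S [573.  -96.3  54.1] W-T [571.3 -98.   61.7]
C_L [596.7 122.1  58. ] tri W-S [598.8 129.3  44.5] W-T [594.7 121.8  57.2]
C_R [608.5  18.7  58. ] tri W-S [610.6  22.9  51.5] W-T [605.   16.7  67. ]
B_L [576.9 232.8  58. ] tri W-S [578.  240.3  46.3] W-T [577.6 234.   56.8]
B_R [589.  129.3  58. ] tri W-S [590.4 134.8  46.3] W-T [590.2 128.3  61.4]
A [564.8 -46.9  58. ] 103.82181872889633 yaw 7.143189641003325
C [602.6  70.4  58. ] 104.06043473204991 yaw 6.509936688495124
B [582.9 181.1  58. ] 104.14398323128826 yaw 6.658176819005557
oiler top [521.8  53.8  70. ] scene [519.3  58.8  70. ]
```

Tray A stands 51 mm out and tray B 6 mm. The rack is yawed +6.8 deg and the tool is already aligned with it. I'll descend in front of A and push.

Request:
{"api": "jog_arm", "payload": {
  "series": [
    {"dx": 0.018, "dy": -0.007, "dz": -0.045, "rx": 0, "ry": 0, "rz": 0, "gripper": 0},
    {"dx": 0.017, "dy": -0.007, "dz": -0.045, "rx": 0, "ry": 0, "rz": 0, "gripper": 0},
    {"dx": 0, "dy": 0, "dz": -0.045, "rx": 0, "ry": 0, "rz": 0, "gripper": 0},
    {"dx": 0, "dy": 0, "dz": -0.045, "rx": 0, "ry": 0, "rz": 0, "gripper": 0},
    {"dx": 0.015, "dy": 0.0018, "dz": 0, "rx": 0, "ry": 0, "rz": 0, "gripper": 0},
    {"dx": 0.012, "dy": 0.0014, "dz": 0, "rx": 0, "ry": 0, "rz": 0, "gripper": 0},
    {"dx": 0.01, "dy": 0.0012, "dz": 0, "rx": 0, "ry": 0, "rz": 0, "gripper": 0},
    {"dx": 0.01, "dy": 0.0012, "dz": 0, "rx": 0, "ry": 0, "rz": 0, "gripper": 0}
  ]
}}

```text
t: 3.25
eef_pos: [563.8, -44.2, 46.3]
tcp_rot: [-1.571, -0.0, -1.445]
ft_force: [-2.1, 1.7, -1.6]
opening: 0.004
```

Request:
{"api": "jog_arm", "payload": {
  "series": [
    {"dx": 0.008, "dy": 0.001, "dz": 0, "rx": 0, "ry": 0, "rz": 0, "gripper": 0},
    {"dx": 0.008, "dy": 0.001, "dz": 0, "rx": 0, "ry": 0, "rz": 0, "gripper": 0},
    {"dx": 0.008, "dy": 0.001, "dz": 0, "rx": 0, "ry": 0, "rz": 0, "gripper": 0},
    {"dx": 0.006, "dy": 0.0007, "dz": 0, "rx": 0, "ry": 0, "rz": 0, "gripper": 0}
  ]
}}

```text
t: 3.65
eef_pos: [594.1, -41.4, 46.0]
tcp_rot: [-1.57, -0.0, -1.447]
ft_force: [-2.3, -0.7, 1.4]
opening: 0.002
```

Request:
{"api": "jog_arm", "payload": {
  "series": [
    {"dx": 0.004, "dy": 0.0005, "dz": 0, "rx": 0, "ry": 0, "rz": 0, "gripper": 0},
    {"dx": 0.004, "dy": 0.0005, "dz": 0, "rx": 0, "ry": 0, "rz": 0, "gripper": 0}
  ]
}}

```text
t: 3.85
eef_pos: [601.6, -40.5, 45.7]
tcp_rot: [-1.571, -0.0, -1.447]
ft_force: [-1.7, -0.5, 0.9]
opening: 0.003
```

Request:
{"api": "jog_arm", "payload": {
  "series": [
    {"dx": 0.002, "dy": 0.0002, "dz": 0, "rx": 0, "ry": 0, "rz": 0, "gripper": 0}
  ]
}}

```text
t: 3.95
eef_pos: [603.6, -40.3, 45.7]
tcp_rot: [-1.571, -0.0, -1.447]
ft_force: [-2.2, -1.2, 2.2]
opening: 0.004
```

Request:
{"api": "jog_arm", "payload": {
  "series": [
    {"dx": 0.002, "dy": 0.0002, "dz": 0, "rx": 0, "ry": 0, "rz": 0, "gripper": 0}
  ]
}}

```text
t: 4.05
eef_pos: [604.7, -40.1, 45.6]
tcp_rot: [-1.573, 0.0, -1.446]
ft_force: [-11.2, -3.2, 7.9]
opening: 0.005
```

The force jumped to 11 N at the predicted stop. I'll hold there, back off and look.

Request:
{"api": "jog_arm", "payload": {
  "series": [
    {"dx": 0, "dy": 0, "dz": 0, "rx": 0, "ry": 0, "rz": 0, "gripper": 0},
    {"dx": 0, "dy": 0, "dz": 0, "rx": 0, "ry": 0, "rz": 0, "gripper": 0},
    {"dx": 0, "dy": 0, "dz": 0, "rx": 0, "ry": 0, "rz": 0, "gripper": 0},
    {"dx": -0.02, "dy": -0.002, "dz": 0, "rx": 0, "ry": 0, "rz": 0, "gripper": 0},
    {"dx": -0.03, "dy": -0.003, "dz": 0.0, "rx": 0, "ry": 0, "rz": 0, "gripper": 0},
    {"dx": 0, "dy": 0, "dz": 0.05, "rx": 0, "ry": 0, "rz": 0, "gripper": 0},
    {"dx": 0, "dy": 0.03, "dz": 0.05, "rx": 0, "ry": 0, "rz": 0, "gripper": 0},
    {"dx": -0.01, "dy": 0.045, "dz": 0.05, "rx": 0, "ry": 0, "rz": 0, "gripper": 0},
    {"dx": -0.01, "dy": 0.045, "dz": 0.03, "rx": 0, "ry": 0, "rz": 0, "gripper": 0},
    {"dx": -0.01, "dy": 0.045, "dz": 0, "rx": 0, "ry": 0, "rz": 0, "gripper": 0},
    {"dx": -0.01, "dy": 0.045, "dz": 0, "rx": 0, "ry": 0, "rz": 0, "gripper": 0},
    {"dx": 0, "dy": 0, "dz": 0, "rx": 0, "ry": 0, "rz": 0, "gripper": 0}
  ]
}}

```text
t: 5.25
eef_pos: [517.8, 148.8, 203.1]
tcp_rot: [-1.569, 0.001, -1.442]
ft_force: [0.8, -1.6, 0.6]
opening: 0.006
```

```bash
python3 - <<'E'
from h import *
s=env.state(); print(s["t"],s["eef_pos"],s["tcp_rot"]*57.3); im=env.read_camera("wrist"); cv2.imwrite("pics/w2.png",im[:,:,::-1])
np.savez("w2.npz",eef_pos=s["eef_pos"],tcp_rot=s["tcp_rot"])
E
```

```text
5.25 [517.8 148.8 203.1] [-89.9   0.  -82.6]
```

View pics/w2.png

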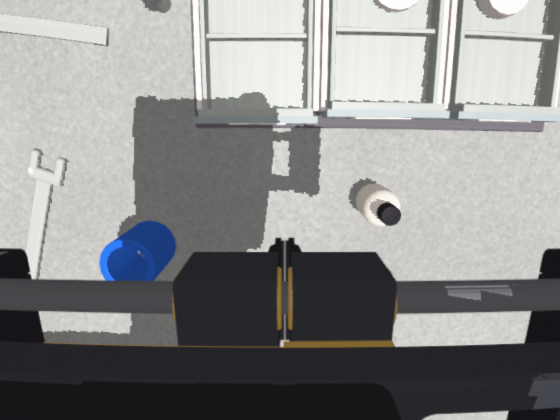

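Tray A now lines up with C: its edge on the right is about level at row 117. I'll zoom in on B's wall.

```bash
python3 - <<'E'
import cv2
t=cv2.imread("pics/w2.png")[85:140,185:345]; cv2.imwrite("pics/w2z.png",cv2.resize(t,None,fx=5,fy=5,interpolation=cv2.INTER_CUBIC))
E
```

```text
(no output)
```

View pics/w2z.png

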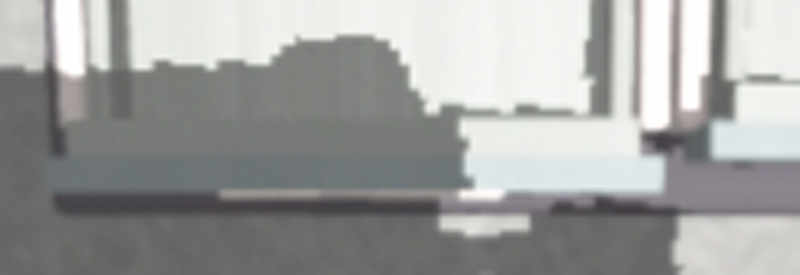

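```bash
python3 - <<'E'
from h import *
W=cam("wrist",np.load("w2.npz"))
f=lambda x,y:(185+x/5,85+y/5)
ex=np.array([.993,.118]);ey=np.array([-.118,.993])
for n,p in dict(oL=(43,190),oR=(664,192),iL=(68,117),iR=(640,117),C_oL=(710,158)).items():
    X=onz(W,f(*p),58); print(n,X,X[:2]@ex,X[:2]@ey)
t=572+33
for xr,yr in((624+0,111),(634,111)): print(xr,yr,xr*ex+yr*ey)
E
```

```text
oL [576.4 233.   58. ] 599.8923149014253 163.3938793614264
oR [589.1 129.2  58. ] 600.269271200397 58.811270585300505
iL [588.8 229.8  58. ] 611.8386579012454 158.66637637644635
iR [600.7 135.   58. ] 612.4419597313517 63.16312504267537
C_oL [595.7 122.4  58. ] 605.9342150614758 51.26349177847658
624 111 [606.5 183.9]
634 111 [616.5 185. ]
```

```bash
python3 - <<'E'
from h import *
T=cam("top")
ex=np.array([.993,.118]);ey=np.array([-.118,.993])
for n,p in dict(blue=(200,257),or1=(230,279),or2=(269,264)).items():
    for z in (20,45):
        X=onz(T,p,z); print(n,X,X[:2]@ex,X[:2]@ey)
E
```

```text
blue [438.4 285.7  20. ] 469.017014632561 231.96936036314602
blue [436.  280.2  45. ] 465.9874119165127 226.80373031098836
or1 [369.3 190.5  20. ] 389.154333494353 145.57582617839262
or1 [368.2 186.8  45. ] 387.6655817722161 142.07705179798128
or2 [414.2  69.5  20. ] 419.4813644876913 20.12450679367515
or2 [412.2  68.2  45. ] 417.4074904633418 19.046159418799785
```

Request:
{"api": "jog_arm", "payload": {
  "series": [
    {"dx": 0.035, "dy": 0.012, "dz": 0, "rx": 0, "ry": 0, "rz": 0, "gripper": 0},
    {"dx": 0.035, "dy": 0.013, "dz": 0, "rx": 0, "ry": 0, "rz": 0, "gripper": 0},
    {"dx": 0.035, "dy": 0.012, "dz": 0, "rx": 0, "ry": 0, "rz": 0, "gripper": 0},
    {"dx": 0, "dy": 0, "dz": -0.04, "rx": 0, "ry": 0, "rz": 0, "gripper": 0},
    {"dx": 0, "dy": 0, "dz": -0.04, "rx": 0, "ry": 0, "rz": 0, "gripper": 0},
    {"dx": 0, "dy": 0, "dz": 0, "rx": 0, "ry": 0, "rz": 0, "gripper": 0}
  ]
}}

```text
t: 5.9
eef_pos: [622.1, 180.0, 117.6]
tcp_rot: [-1.579, -0.001, -1.448]
ft_force: [-0.7, -1.2, -0.0]
opening: 0.002
```

```bash
python3 - <<'E'
from h import *
s=env.state(); print(s["t"],s["eef_pos"],s["tcp_rot"]*57.3)
for n in("wrist","scene"):
    im=env.read_camera(n); cv2.imwrite(f"pics/{n}3.png",im[:,:,::-1])
    if n=="scene": cv2.imwrite("pics/scene3.png",cv2.resize(im[130:330,235:475,::-1],None,fx=3,fy=3))
E
```

```text
5.9 [622.1 180.  117.6] [-90.5  -0.  -83. ]
```

View pics/wrist3.png

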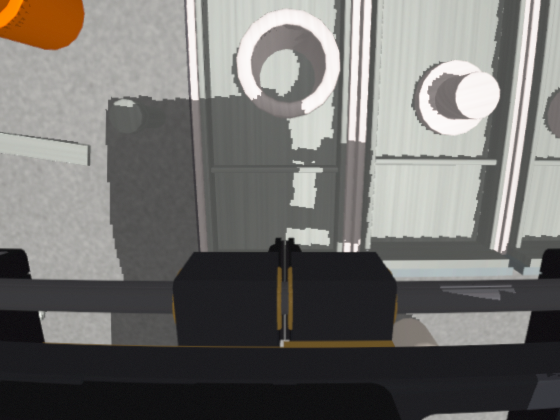

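View pics/scene3.png

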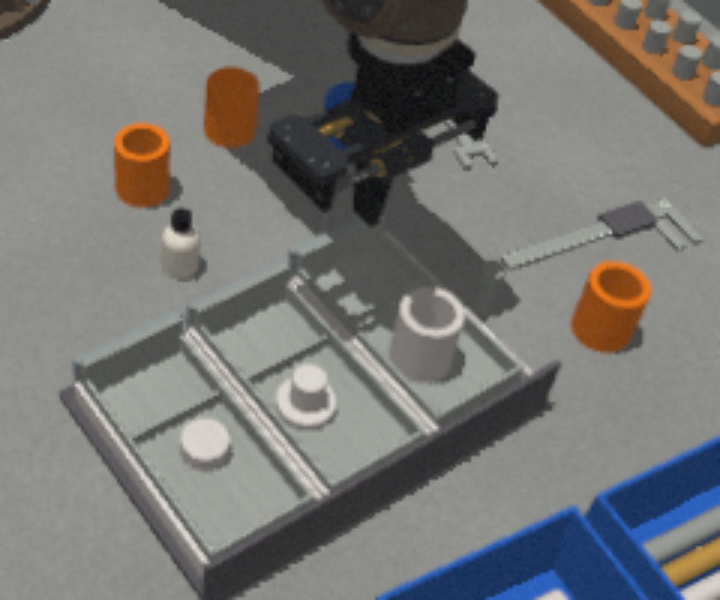

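The fingers are above B's pocket, between the lip and the divider, with the sleeve well beyond at (288,63). I'll descend.

Request:
{"api": "jog_arm", "payload": {
  "series": [
    {"dx": 0, "dy": 0.002, "dz": -0.03, "rx": 0, "ry": 0, "rz": 0, "gripper": 0},
    {"dx": 0, "dy": 0.002, "dz": -0.025, "rx": 0, "ry": 0, "rz": 0, "gripper": 0},
    {"dx": 0, "dy": 0, "dz": -0.016, "rx": 0, "ry": 0, "rz": 0, "gripper": 0},
    {"dx": 0, "dy": 0, "dz": 0, "rx": 0, "ry": 0, "rz": 0, "gripper": 0}
  ]
}}

```text
t: 6.4
eef_pos: [623.9, 185.4, 51.4]
tcp_rot: [-1.572, -0.0, -1.447]
ft_force: [0.1, -1.3, 0.2]
opening: 0.007
```

Request:
{"api": "jog_arm", "payload": {
  "series": [
    {"dx": -0.006, "dy": -0.0007, "dz": 0, "rx": 0, "ry": 0, "rz": 0, "gripper": 0},
    {"dx": -0.006, "dy": -0.0007, "dz": 0, "rx": 0, "ry": 0, "rz": 0, "gripper": 0},
    {"dx": -0.004, "dy": -0.0005, "dz": 0, "rx": 0, "ry": 0, "rz": 0, "gripper": 0},
    {"dx": -0.004, "dy": -0.0005, "dz": 0, "rx": 0, "ry": 0, "rz": 0, "gripper": 0}
  ]
}}

```text
t: 6.8
eef_pos: [604.1, 183.4, 52.7]
tcp_rot: [-1.569, 0.0, -1.446]
ft_force: [2.1, -0.0, 1.7]
opening: 0.004
```

Request:
{"api": "jog_arm", "payload": {
  "series": [
    {"dx": -0.005, "dy": -0.0006, "dz": 0, "rx": 0, "ry": 0, "rz": 0, "gripper": 0},
    {"dx": -0.005, "dy": -0.0006, "dz": 0, "rx": 0, "ry": 0, "rz": 0, "gripper": 0},
    {"dx": -0.006, "dy": -0.0007, "dz": -0.001, "rx": 0, "ry": 0, "rz": 0, "gripper": 0},
    {"dx": -0.006, "dy": -0.0007, "dz": -0.001, "rx": 0, "ry": 0, "rz": 0, "gripper": 0},
    {"dx": -0.006, "dy": -0.0007, "dz": 0, "rx": 0, "ry": 0, "rz": 0, "gripper": 0},
    {"dx": -0.006, "dy": -0.0007, "dz": 0, "rx": 0, "ry": 0, "rz": 0, "gripper": 0},
    {"dx": -0.006, "dy": -0.0007, "dz": 0, "rx": 0, "ry": 0, "rz": 0, "gripper": 0},
    {"dx": -0.006, "dy": -0.0007, "dz": 0, "rx": 0, "ry": 0, "rz": 0, "gripper": 0}
  ]
}}

```text
t: 7.6
eef_pos: [557.2, 177.8, 49.4]
tcp_rot: [-1.571, -0.0, -1.447]
ft_force: [2.4, -0.5, -1.3]
opening: 0.007
```

Request:
{"api": "jog_arm", "payload": {
  "series": [
    {"dx": -0.006, "dy": -0.0007, "dz": 0, "rx": 0, "ry": 0, "rz": 0, "gripper": 0},
    {"dx": -0.006, "dy": -0.0007, "dz": 0, "rx": 0, "ry": 0, "rz": 0, "gripper": 0},
    {"dx": -0.006, "dy": -0.0007, "dz": 0, "rx": 0, "ry": 0, "rz": 0, "gripper": 0},
    {"dx": -0.006, "dy": -0.0007, "dz": 0, "rx": 0, "ry": 0, "rz": 0, "gripper": 0},
    {"dx": -0.005, "dy": -0.0006, "dz": 0, "rx": 0, "ry": 0, "rz": 0, "gripper": 0},
    {"dx": -0.005, "dy": -0.0006, "dz": 0, "rx": 0, "ry": 0, "rz": 0, "gripper": 0},
    {"dx": -0.004, "dy": -0.0005, "dz": 0, "rx": 0, "ry": 0, "rz": 0, "gripper": 0}
  ]
}}

```text
t: 8.3
eef_pos: [519.5, 173.4, 49.6]
tcp_rot: [-1.571, -0.0, -1.446]
ft_force: [2.5, -2.0, -1.3]
opening: 0.003
```

Request:
{"api": "jog_arm", "payload": {
  "series": [
    {"dx": -0.004, "dy": -0.0005, "dz": 0, "rx": 0, "ry": 0, "rz": 0, "gripper": 0},
    {"dx": -0.004, "dy": -0.0005, "dz": 0, "rx": 0, "ry": 0, "rz": 0, "gripper": 0},
    {"dx": -0.003, "dy": -0.0004, "dz": 0, "rx": 0, "ry": 0, "rz": 0, "gripper": 0},
    {"dx": -0.002, "dy": -0.0002, "dz": 0, "rx": 0, "ry": 0, "rz": 0, "gripper": 0}
  ]
}}

```text
t: 8.7
eef_pos: [506.6, 171.8, 49.6]
tcp_rot: [-1.571, -0.0, -1.446]
ft_force: [1.8, -1.9, 0.3]
opening: 0.007
```

Request:
{"api": "jog_arm", "payload": {
  "series": [
    {"dx": -0.002, "dy": -0.0002, "dz": 0, "rx": 0, "ry": 0, "rz": 0, "gripper": 0},
    {"dx": -0.001, "dy": -0.0001, "dz": 0, "rx": 0, "ry": 0, "rz": 0, "gripper": 0}
  ]
}}

```text
t: 8.9
eef_pos: [503.7, 171.5, 49.6]
tcp_rot: [-1.571, -0.0, -1.447]
ft_force: [1.4, -1.4, -0.2]
opening: 0.003
```

Request:
{"api": "jog_arm", "payload": {
  "series": [
    {"dx": -0.001, "dy": -0.0001, "dz": 0, "rx": 0, "ry": 0, "rz": 0, "gripper": 0}
  ]
}}

```text
t: 9.0
eef_pos: [502.9, 171.4, 49.6]
tcp_rot: [-1.571, -0.0, -1.447]
ft_force: [5.8, -0.8, -0.1]
opening: 0.005
```

Request:
{"api": "jog_arm", "payload": {
  "series": [
    {"dx": -0.001, "dy": -0.0001, "dz": 0, "rx": 0, "ry": 0, "rz": 0, "gripper": 0}
  ]
}}

```text
t: 9.1
eef_pos: [502.9, 171.4, 49.7]
tcp_rot: [-1.568, 0.0, -1.446]
ft_force: [9.2, -1.0, -4.4]
opening: 0.005
```

Request:
{"api": "jog_arm", "payload": {
  "series": [
    {"dx": -0.001, "dy": -0.0001, "dz": 0, "rx": 0, "ry": 0, "rz": 0, "gripper": 0},
    {"dx": 0, "dy": 0, "dz": 0, "rx": 0, "ry": 0, "rz": 0, "gripper": 0}
  ]
}}

```text
t: 9.3
eef_pos: [502.8, 171.4, 49.7]
tcp_rot: [-1.566, 0.0, -1.447]
ft_force: [10.8, -1.3, -5.5]
opening: 0.006
```

Tray B is at its hard stop: the force rises with no further motion. I'll ease off the lip, lift straight up and retreat.

Request:
{"api": "jog_arm", "payload": {
  "series": [
    {"dx": 0.008, "dy": 0.001, "dz": 0, "rx": 0, "ry": 0, "rz": 0, "gripper": 0},
    {"dx": 0.007, "dy": 0.001, "dz": 0, "rx": 0, "ry": 0, "rz": 0, "gripper": 0},
    {"dx": 0, "dy": 0, "dz": 0, "rx": 0, "ry": 0, "rz": 0, "gripper": 0},
    {"dx": 0, "dy": 0, "dz": 0.03, "rx": 0, "ry": 0, "rz": 0, "gripper": 0},
    {"dx": 0, "dy": 0, "dz": 0.04, "rx": 0, "ry": 0, "rz": 0, "gripper": 0},
    {"dx": 0, "dy": 0, "dz": 0.05, "rx": 0, "ry": 0, "rz": 0, "gripper": 0},
    {"dx": -0.03, "dy": 0, "dz": 0.04, "rx": 0, "ry": 0, "rz": 0, "gripper": 0},
    {"dx": -0.04, "dy": 0, "dz": 0.03, "rx": 0, "ry": 0, "rz": 0, "gripper": 0},
    {"dx": -0.02, "dy": 0, "dz": 0.02, "rx": 0, "ry": 0, "rz": 0, "gripper": 0},
    {"dx": 0, "dy": 0, "dz": 0, "rx": 0, "ry": 0, "rz": 0, "gripper": 0},
    {"dx": 0, "dy": 0, "dz": 0, "rx": 0, "ry": 0, "rz": 0, "gripper": 0}
  ]
}}

```text
t: 10.4
eef_pos: [425.9, 173.3, 259.6]
tcp_rot: [-1.57, 0.0, -1.446]
ft_force: [0.4, -0.7, -0.1]
opening: 0.007
```

```bash
python3 - <<'E'
from h import *
s=env.state(); print(s["t"],s["eef_pos"],s["tcp_rot"]*57.3,s["ft_force"])
np.savez("w4.npz",eef_pos=s["eef_pos"],tcp_rot=s["tcp_rot"])
for n in("wrist","scene","top"):
    im=env.read_camera(n)[:,:,::-1]
    if n=="scene": im=cv2.resize(im[130:330,235:475],None,fx=3,fy=3)
    cv2.imwrite(f"pics/{n}4.png",im)
E
```

```text
10.4 [425.9 173.3 259.6] [-90.    0.  -82.9] [ 0.4 -0.7 -0.1]
```

View pics/wrist4.png

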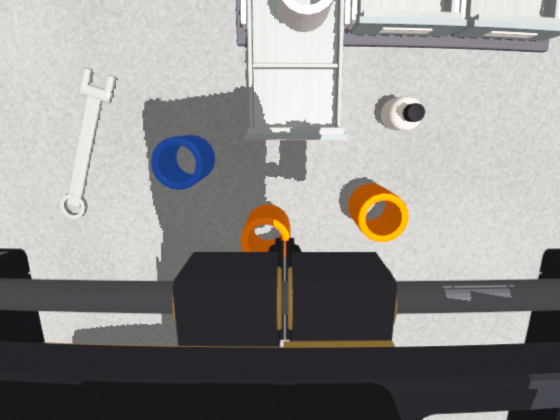

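View pics/scene4.png

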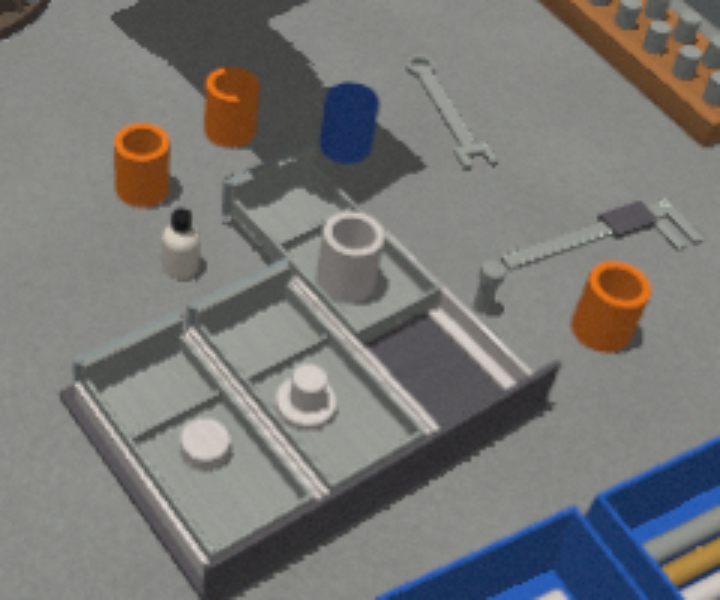

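The pictures show B fully out with the sleeve upright in its bay, A and C flush, and the bystanders in place. Next is a numeric check of B's front, whose outer top edge is at about rows 137-138 from (244) to (346), against C's.

```bash
python3 - <<'E'
from h import *
W=cam("wrist",np.load("w4.npz"))
ex=np.array([.993,.118]);ey=np.array([-.118,.993])
for n,p in dict(B_L=(244,138),B_R=(346,137),C=(410,34),A=(520,38)).items():
    X=onz(W,p,58); print(n,X,X[:2]@ex)
im=cv2.imread("pics/wrist4.png"); cv2.imwrite("pics/w4z.png",cv2.resize(im[0:150,230:560],None,fx=2.4,fy=2.4,interpolation=cv2.INTER_CUBIC))
E
```

```text
B_L [474.6 219.7  58. ] 497.20832977833817
B_R [488.3 118.1  58. ] 498.8294642980671
C [592.8  72.2  58. ] 597.2064783461067
A [606.7 -37.8  58. ] 597.9902274965937
```

View pics/w4z.png

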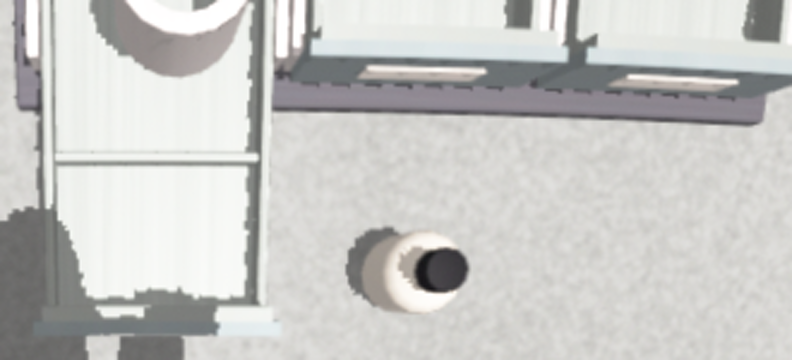

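C's and A's top edges are really at rows 25 and 29; I had clicked the bottom of the walls. I'll recompute and hand in.

```bash
python3 - <<'E'
from h import *
W=cam("wrist",np.load("w4.npz"))
ex=np.array([.993,.118])
for n,p in dict(C=(409,25.3),A=(517,29.3)).items():
    X=onz(W,p,58); print(n,X[:2]@ex)
print(env.job_done())
E
```

```text
C 605.0499785297618
A 605.9060169844957
the job is handed in; nothing more can be done
None
```

The job is handed in at about 10.5 s of the 45 s. No verdict came back, so what follows rests on my own checks.

- **Tray A (disc):** I pushed it home with closed fingertips. It started about 51 mm out, and the force jumped to about 11 N at the predicted stop. In the last pictures its front is within about 1 mm of tray C's.
- **Tray B (sleeve):** I hooked it behind the lip and drew it out slowly, at about 2 N, until it met its hard stop at about 11 N. The last wrist picture puts its front about 108 mm out. The stop itself suggests the full 110 mm.
- **Everything else:** The sleeve stands upright in its bay, tray C is shut, and nothing else looks moved in the last pictures. The arm ended well above and in front of the rack, with no contact force.

**Failures and disagreements:**
- The first two move calls were refused because the rows lacked some fields; nothing moved.
- Triangulating the wall height with the scene and top cameras was rough, giving 42–67 mm. I used the given 58 mm, which made the walls in the wrist picture come out at their stated 104 mm width.
- My first final reading of A and C was about 8 mm off because I had picked the wrong edge; I corrected it before handing in.

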